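# Feel whether the upturned bowls are dry

## Robot

A 6-joint arm with a two-finger parallel gripper is mounted at the origin on the work surface. World frame = base frame: x ahead of the robot, y to its left, z up, the work surface at z = 0. Lengths are in mm, angles in rad, forces in N, time in s.
With the tool pointing down it reaches from about 350 to 975 mm from the base axis. Payload 7.1 kg.
Tool frame: the origin (TCP) lies at the very end of the fingers, on their centre line; the grasp point (between the pads) lies 19 mm behind it; x points along the fingers, y is the direction in which the jaws open and shut, and the axes are right-handed (so a half turn about x gives the same grasp; the last joint's range is limited). The gripper opens to 88 mm and grips with 3 to 60 N. Pads are 20 mm wide; open, the fingers measure 115 mm over their backs; the gripper's body (75 mm by 178 mm) begins 61 mm behind the grasp point.
Start: joints at [1.285, 0.423, 1.63, -0, 1.089, -0.019], TCP at [164.747, 602.879, 191.775] pointing down, gripper open.
Joint ranges: [-3, 3], [-0.9, 2.11], [0.09, 2.58], [-1.31, 4.45], [0.11, 2.69], [-2.54, 2.54]. Speed limits (rad/s): [2.39, 2.39, 3.01, 3.14, 3.14, 3.14].

## Interface

Orientations are given as a rotation vector (axis times angle).
In Python, from workcell import ctrl gives the robot as it stands. The module is installed in compiled form; this text tells all that it offers.
- The arm moves only by the tool carry_out, never from a script. Its argument "commands" is a list of rows, each a list of 6 numbers: the shift along the tool's x, y, z in m, then the turn, a rotation vector about the tool's x, y, z in degrees. In form: [[tx, ty, tz, rx, ry, rz], ...]. A call has 1 to 8 rows; each row shifts and turns the pose as measured when the row begins, along the tool's axes as they then stand; what a row does not reach is not made up. A row lasts 1/8 s, in which the tool goes at most 62.5 mm and 10.7 degrees, less where a joint would pass 70% of its speed; a pose out of reach is approached as far as the arm can. A call with a gripper value outside its range is refused whole. "grip" is the closure, from 0 (fully open) to 1 (shut), set as the call begins (left out, the last holds). The fingers move at their own pace and stop on an object; the grip force is fixed at half the most. Time passes only in rows, so rows that do not move let the fingers close. It gives the time, the measured TCP pose, the force and the opening at its end, in the units of the state.
- ctrl.get_obs(): the state, without advancing time (a new reading comes with each control period).
- ctrl.get_image(name): name is "scene" or "top" or "wrist"; returns a dict with "pixels" (480x640x3 uint8, blue, green, red), "intrinsics" (3x3 intrinsics, pixels), "rvec" (rotation vector, rad) and "tvec" (3), from world to camera coordinates, as OpenCV has them. Camera axes: x right, y down, z forward; pixel columns grow to the right and rows downward; lengths in mm; the calibration is good to about 2 mm. A picture is of the moment at which its call begins. There is no depth.
- ctrl.close_job(): hands the job in, once; it reports no verdict.
The state is a dict: "t": time; "qpos": joint angles; "qvel": joint speeds; "joint_torque": joint torques, N m; "ee_pos": TCP position; "orientation": TCP orientation; "ft_force": force on the tool from outside, world axes, zero at the start; "moment": the same for the moment, N m; "width": finger opening in mm.
Only numpy, scipy, OpenCV 4.12 (cv2) and the standard library are available. Lean on these libraries where they do the work, as an engineer would, in place of code of your own. Each camera call takes 0.05 s, during which the arm holds its last target. There are 200 camera calls.

## Task

Feel whether the three upturned bowls on the drying board are dry: rest the shut fingertips lightly on the middle of the flat foot on top of the smallest one for about a second, then do the same on the largest one, and draw the hand well clear. The clay is brittle, so come down slowly, press no harder than a gentle touch, and do not shift, tip or lift the bowls. Do not touch the middle-sized bowl or the other pots and the test tile on the board.

Things in the scene. Friction and masses are not known exactly. Their poses are not given: they have to be found in the camera images.
- board: plywood ware board lying flat, fixed, 300 (its x) x 620 (its y) x 18 high (mm, as are all sizes here); origin at the centre of its underside on the table. On it are three flat wooden discs, 160 across, their tops 22 above the board's top and 40 above the table; one upturned bowl stands near the middle of each.
- bowl_small: the smallest of three upturned bowls of the same dry clay, loose, about 220 g; rim 94 across below, 46 high, tapering up to a flat round foot 48 across on top, rigid. Origin at the centre of its underside, z up
- bowl_small_foot (a point): centre of the flat foot on top of the smallest bowl, 46 mm above the disc it stands on, z up. The disc is sprung: it yields only once the foot is pressed with about 0.5 to 7 N (the lighter the bowl, the more), then sinks about 1.7 mm per further newton, at most 14 mm, and springs back (to be touched here)
- bowl_middle: the middle-sized of three upturned bowls of the same dry clay, loose, about 360 g; rim 120 across below, 58 high, tapering up to a flat round foot 60 across on top, rigid. Origin at the centre of its underside, z up
- bowl_middle_foot (a point): centre of the flat foot on top of the middle-sized bowl, 58 mm above the disc it stands on, z up. The disc is sprung: it yields only once the foot is pressed with about 0.5 to 7 N (the lighter the bowl, the more), then sinks about 1.7 mm per further newton, at most 14 mm, and springs back
- bowl_large: the largest of three upturned bowls of the same dry clay, loose, about 600 g; rim 150 across below, 72 high, tapering up to a flat round foot 74 across on top, rigid. Origin at the centre of its underside, z up
- bowl_large_foot (a point): centre of the flat foot on top of the largest bowl, 72 mm above the disc it stands on, z up. The disc is sprung: it yields only once the foot is pressed with about 0.5 to 7 N (the lighter the bowl, the more), then sinks about 1.7 mm per further newton, at most 14 mm, and springs back (to be touched here)
- beaker: upright open clay beaker, 60 wide, 82 high, standing on the board, loose; origin at the middle of its underside. Leave alone
- jar: small round lidded clay jar with a knob, 50 wide, 68 high, standing on the board, loose; origin at the middle of its underside. Leave alone
- tile: L-shaped clay glaze-test tile standing on its 45 x 40 foot, 68 high, on the board, loose; origin at the middle of its underside. Leave alone
Not all that is in view belongs to the job. What is shaped like the bowl_large but purple is not meant.

How it is judged (in metres and radians):
On the way, in this order (a step that is already met when the one before it is completed fails the run):
1. the fingertips rest on the middle of the smallest bowl's foot (grasp point within 23 mm of its centre from above) for 0.4 s (contact force between the fingers and bowl_small above 0.3 N and horizontal distance between the grasp point and bowl_small_foot below 0.023 m), for 0.4 s.
2. the hand has come off the smallest bowl (contact force between the fingers and bowl_small below 0.1 N and distance between the grasp point and bowl_small_foot above 0.04 m), for 0.1 s.
3. the fingertips rest on the middle of the largest bowl's foot (grasp point within 23 mm of its centre from above) for 0.4 s (contact force between the fingers and bowl_large above 0.3 N and horizontal distance between the grasp point and bowl_large_foot below 0.023 m), for 0.4 s.
At the end, for the whole second after the job is handed in: Both touches made in order; all three bowls upright, at rest and within 6 mm of where they were; the beaker, jar and tile within 10 mm of where they were; the hand at least 70 mm from every bowl's foot centre (distance of each of bowl_small_foot, bowl_middle_foot, bowl_large_foot from where it was at the start of the episode below 0.006 m and angle between each of bowl_small_foot, bowl_middle_foot, bowl_large_foot's own z axis and vertical below 0.05 rad and linear speed of each of bowl_small, bowl_middle, bowl_large below 0.02 m/s and distance between the grasp point and bowl_small_foot above 0.07 m and distance between the grasp point and bowl_middle_foot above 0.07 m and distance between the grasp point and bowl_large_foot above 0.07 m and distance of each of beaker, jar, tile from where it was at the start of the episode below 0.01 m).
It fails at once if a bowl is pressed with more than 25 N (contact force between any of the arm, the fingers and bowl_small above 25 N or contact force between any of the arm, the fingers and bowl_middle above 25 N or contact force between any of the arm, the fingers and bowl_large above 25 N).
It fails at once if a bowl is shifted, tipped or lifted, or pushed down, by more than 10 mm (distance of any of bowl_small_foot, bowl_middle_foot, bowl_large_foot from where it was at the start of the episode above 0.01 m).
It fails at once if the middle-sized bowl or another pot on the board is touched (contact force between any of the arm, the fingers and bowl_middle above 0.3 N or contact force between any of the arm, the fingers and beaker above 0.3 N or contact force between any of the arm, the fingers and jar above 0.3 N or contact force between any of the arm, the fingers and tile above 0.3 N).
It fails at once if another pot on the board is moved by more than 10 mm (distance of any of beaker, jar, tile from where it was at the start of the episode above 0.01 m).
It also fails if it takes over 45 s, if anything falls off the work surface, if the arm or the gripper's body presses on something with over 40 N, if the wrist force passes 120 N, or if a joint passes its speed limit or range.

## Working session

There is one attempt and no reset: what is moved stays moved. The work goes in short steps, Python scripts to look and compute and a tool call to move; the robot and the scene stay as the last step left them, time stands still between calls to the robot, and variables do not carry over. Pictures are saved under pics/ and viewed, about 8 in all and at most 12, crops included, and the job is handed in when it is done.

Besides the shell and the picture viewer there is one more tool, called after "Request:" as name(argument=value, ...) on one line, values as JSON. carry_out: Moves the arm, as the interface text tells. Its arguments: {"type":"object","properties":{"commands":{"type":"array"},"grip":{"type":"number"}},"required":["commands"]}

```bash
mkdir -p pics; python3 - <<'E'
from workcell import ctrl
import cv2,pickle
o=ctrl.get_obs();print({k:o[k] for k in('t','ee_pos','orientation','ft_force','width')})
d={n:ctrl.get_image(n) for n in('top','scene')}
pickle.dump(d,open('im.pkl','wb'))
for n in d: cv2.imwrite(f'pics/{n}0.png',d[n]['pixels']); print(n,d[n]['intrinsics'],d[n]['rvec'],d[n]['tvec'])
E
```

```text
{'t': 0.0, 'ee_pos': array([164.56631055, 602.33561099, 191.00270943]), 'orientation': array([ 0.2082836 ,  1.56087289, -0.21061189]), 'ft_force': array([ 0.11720061, -0.65847697, -0.02242104]), 'width': 87.95879080242273}
top [[569.68936317   0.         317.78641868]
 [  0.         569.68936317 240.1319674 ]
 [  0.           0.           1.        ]] [ 2.1858585  -2.13003666  0.17068996] [ -83.73838997  541.42427932 1260.80093667]
scene [[434.77931444   0.         323.88265385]
 [  0.         434.77931444 239.26605523]
 [  0.           0.           1.        ]] [ 1.8616895   1.61069303 -0.68349488] [ -31.50064164 -323.65199581 1360.2163256 ]
```

View pics/top0.png

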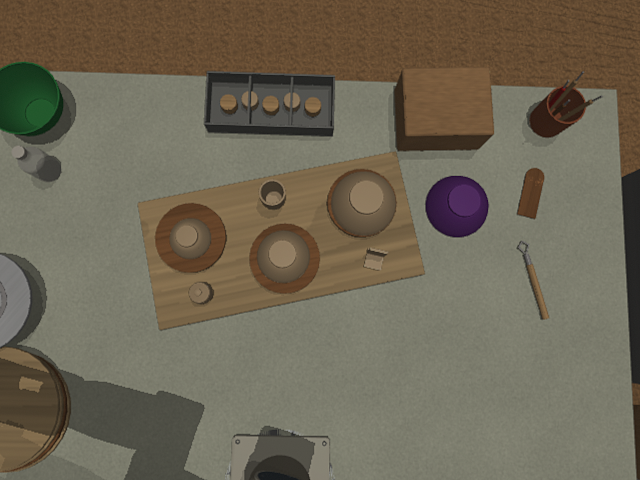

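View pics/scene0.png

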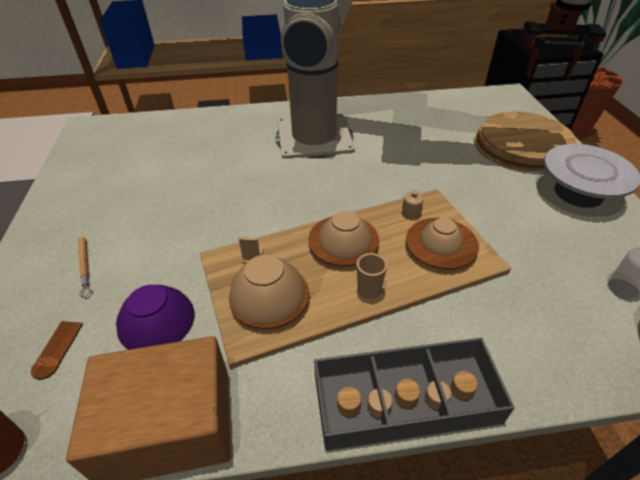

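The top view shows three clay-coloured bowls on the discs. The small foot is at about (186,235), the middle at (282,253) and the large at (366,197). The purple lookalike at (457,205) is off the board and not meant. In the scene view the same feet are at about (446,227), (345,220) and (264,268). Next I triangulate them and check the heights.

```bash
cat > h.py <<'E'
import numpy as np,cv2
def proj(d,p): return cv2.projectPoints(np.array(p,float).reshape(-1,3),d['rvec'],d['tvec'],d['intrinsics'],None)[0].reshape(-1,2)
def atz(d,uv,z):
    R=cv2.Rodrigues(d['rvec'])[0];c=-R.T@d['tvec'].ravel()
    r=R.T@np.linalg.inv(d['intrinsics'])@np.array([*uv,1.]);return c+r*(z-c[2])/r[2]
def P(d): return d['intrinsics']@np.hstack([cv2.Rodrigues(d['rvec'])[0],d['tvec'].reshape(3,1)])
E
python3 - <<'E'
from h import *;import pickle
d=pickle.load(open('im.pkl','rb'));t,s=d['top'],d['scene']
for n,a,b,z in(('small',(186,235),(446,227),86),('mid',(282,253),(345,220),98),('large',(366,197),(264,268),112),('jar',(201,291),(414,196),86),('beak',(272,186),(371,262),100),('tile',(375,257),(249,242),80)):
    X=cv2.triangulatePoints(P(t),P(s),np.array(a,float),np.array(b,float)).ravel();X=X[:3]/X[3]
    print(n,'tri',X.round(),'top',atz(t,a,z).round(1),'scene',atz(s,b,z).round(1))
print(proj(t,[[0,0,0],[164,602,192]]),proj(s,[[0,0,0],[164,602,192]]))
for c in((138,203),(397,152),(424,273),(160,329)): print(atz(t,c,18).round())
im=np.hstack([cv2.resize(t['pixels'][140:340,125:500],None,fx=2.1,fy=2.1,interpolation=2)])
cv2.imwrite('pics/crop.png',im)
E
```

```text
small tri [542. 222.  78.] top [540.2 219.8  86. ] scene [549.8 219.   86. ]
mid tri [505.   8.  95.] top [504.8   8.1  98. ] scene [508.5   6.3  98. ]
large tri [ 631. -171.  109.] top [ 630.8 -171.1  112. ] scene [ 633.7 -170.9  112. ]
jar tri [420. 185.  71.] top [418.9 180.7  86. ] scene [437.5 181.5  86. ]
beak tri [649.  33. 112.] top [652.1  34.9 100. ] scene [637.9  34.5 100. ]
tile tri [ 506. -200.   59.] top [ 503.5 -195.9   80. ] scene [ 526.7 -201.    80. ]
[[279.94946229 484.7730078 ]
 [-38.53122594 416.98131236]] [[313.81379413 135.81398646]
 [542.29054329  86.64075017]]
[622. 350.  18.]
[ 763. -253.   18.]
[ 476. -317.   18.]
[334. 281.  18.]
```

View pics/crop.png

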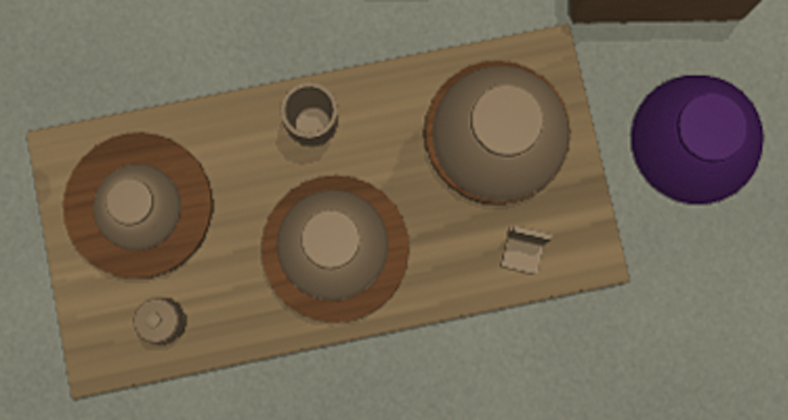

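The crop confirms it. The small bowl has the smallest foot, ~48 mm, at the left. The large bowl is the clay-coloured one at the upper right, touching its disc's edge. The purple bowl is on the bare table. Triangulated heights are within 8 mm of nominal. Targets: small (541,219,86), large (631,-171,112).

```bash
cat > s.py <<'E'
import numpy as np,cv2,sys
from workcell import ctrl
o=ctrl.get_obs();R=cv2.Rodrigues(o['orientation'])[0]
T=np.array(eval(sys.argv[1]),float)
print(o['t'],o['ee_pos'].round(1),o['ft_force'].round(2),o['width'].round(1));print('R',R.round(3).tolist());print('tool shift mm',(R.T@(T-o['ee_pos'])).round(1))
d=np.array([0,0,-1.]);print('turn to vertical deg (tool)',np.degrees(R.T@np.cross(R[:,0],d)).round(2))
E
python3 s.py 541,219,190
```

```text
Traceback (most recent call last):
  File "s.py", line 5, in <module>
    print(o['t'],o['ee_pos'].round(1),o['ft_force'].round(2),o['width'].round(1));print('R',R.round(3).tolist());print('tool shift mm',(R.T@(T-o['ee_pos'])).round(1))
                                                             ^^^^^^^^^^^^^^^^
AttributeError: 'float' object has no attribute 'round'
```

```bash
sed -i "s/o\['width'\].round(1)/o['width']/" s.py; python3 s.py 541,219,190
```

```text
0.1 [164.6 602.4 191.1] [-0.38 -0.84  0.08] 87.79054932733662
R [[-0.0, 0.264, 0.965], [-0.001, 0.965, -0.264], [-1.0, -0.001, -0.0]]
tool shift mm [   1.4 -270.6  464.2]
turn to vertical deg (tool) [-0.   -0.    0.08]
```

Request:
carry_out(commands=[[0, -0.025, 0.043, 0, 0, 0], [0, -0.025, 0.043, 0, 0, 0], [0, -0.025, 0.043, 0, 0, 0], [0, -0.025, 0.043, 0, 0, 0], [0, -0.025, 0.043, 0, 0, 0], [0, -0.025, 0.043, 0, 0, 0], [0, -0.025, 0.043, 0, 0, 0], [0, -0.025, 0.043, 0, 0, 0]], grip=1)

```text
t: 1.1
ee_pos: [449.0, 312.0, 188.9]
orientation: [0.201, 1.563, -0.207]
ft_force: [-0.2, 0.4, -0.9]
width: 10.8
```

```bash
python3 s.py 541,219,190
```

```text
1.1 [449.  312.  188.9] [-0.21  0.36 -0.91] 10.796586859055116
R [[-0.002, 0.257, 0.966], [-0.004, 0.966, -0.257], [-1.0, -0.004, -0.001]]
tool shift mm [ -1.  -66.2 112.8]
turn to vertical deg (tool) [ 0.   -0.08  0.24]
```

Request:
carry_out(commands=[[0, -0.024, 0.042, 0, 0, 0], [0, -0.024, 0.042, 0, 0, 0], [0, -0.018, 0.029, 0, 0, 0], [0, 0, 0, 0, 0, 0], [0, 0, 0, 0, 0, 0]])

```text
t: 1.72
ee_pos: [544.4, 213.0, 187.4]
orientation: [0.204, 1.565, -0.212]
ft_force: [-0.2, 0.1, -0.6]
width: 0.3
```

```bash
python3 s.py 541,219,110; python3 - <<'E'
from workcell import ctrl
import cv2,numpy as np
from h import *
t,w,s=[ctrl.get_image(n) for n in('top','wrist','scene')]
for p in((541,219,86),): print(proj(w,[p]),proj(s,[p]),proj(t,[p]))
c=cv2.resize(s['pixels'][60:300,360:520],None,fx=2,fy=2)
cv2.imwrite('pics/w1.png',np.hstack([cv2.resize(w['pixels'],(480,360)),cv2.resize(c,(240,360))]))
E
```

```text
1.725 [544.4 213.  187.4] [-0.21  0.12 -0.62] 0.3116385118308605
R [[-0.005, 0.262, 0.965], [-0.004, 0.965, -0.262], [-1.0, -0.006, -0.004]]
tool shift mm [77.3  5.4 -4.6]
turn to vertical deg (tool) [ 0.   -0.21  0.32]
[[326.4913562  217.24776389]] [[444.60519983 224.25063779]] [[186.37498762 234.65190894]]
```

View pics/w1.png

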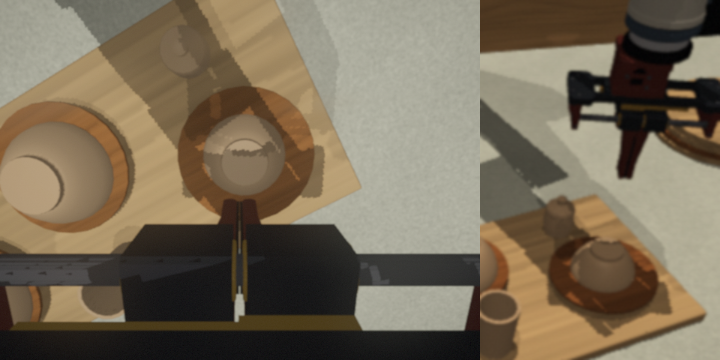

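The wrist view shows the shut fingertips just in front of the small bowl. Its foot is at about (328,208) in full pixels, against a predicted (326,217), so about 6 mm nearer the robot. I aim at about (539,219).

Request:
carry_out(commands=[[0.02, 0.004, -0.006, 0, -0.2, 0.3], [0.02, 0, 0, 0, 0, 0], [0.02, 0, 0, 0, 0, 0], [0.015, 0, 0, 0, 0, 0], [0.007, 0, 0, 0, 0, 0], [0, 0, 0, 0, 0, 0], [0, 0, 0, 0, 0, 0]])

```text
t: 2.75
ee_pos: [537.6, 224.3, 105.2]
orientation: [0.203, 1.558, -0.199]
ft_force: [0.6, -0.1, -0.2]
width: 1.0
```

```bash
python3 s.py 539,219,86
```

```text
2.75 [537.6 224.3 105.2] [ 0.62 -0.05 -0.2 ] 1.0410342740015062
R [[0.003, 0.253, 0.967], [0.002, 0.967, -0.253], [-1.0, 0.002, 0.003]]
tool shift mm [19.2 -4.9  2.7]
turn to vertical deg (tool) [-0.    0.17 -0.14]
```

Request:
carry_out(commands=[[0.004, -0.004, 0.002, 0, 0, 0], [0.004, 0, 0, 0, 0, 0], [0.003, 0, 0, 0, 0, 0], [0.002, 0, 0, 0, 0, 0], [0, 0, 0, 0, 0, 0], [0, 0, 0, 0, 0, 0]])

```text
t: 3.5
ee_pos: [539.5, 219.7, 92.5]
orientation: [0.204, 1.556, -0.199]
ft_force: [-0.4, -0.1, -0.2]
width: 0.3
```

```bash
python3 s.py 539,219,86; python3 - <<'E'
from workcell import ctrl
import cv2,numpy as np
from h import *
w,s=[ctrl.get_image(n) for n in('wrist','scene')]
print(proj(w,[(539,219,86)]),proj(s,[(539,219,86)]),atz(w,(328,208),86))
cv2.imwrite('pics/w2.png',np.hstack([cv2.resize(w['pixels'][100:340,200:440],(400,400)),cv2.resize(s['pixels'][170:280,390:500],(400,400))]))
E
```

```text
3.5 [539.5 219.7  92.5] [-0.4  -0.14 -0.21] 0.26539941608148115
R [[0.005, 0.254, 0.967], [0.002, 0.967, -0.254], [-1.0, 0.004, 0.005]]
tool shift mm [ 6.5 -0.8 -0.4]
turn to vertical deg (tool) [-0.    0.26 -0.2 ]
[[318.0918248  262.25975694]] [[444.29385267 223.63124584]] [512.07391752 231.31507039  86.        ]
```

View pics/w2.png

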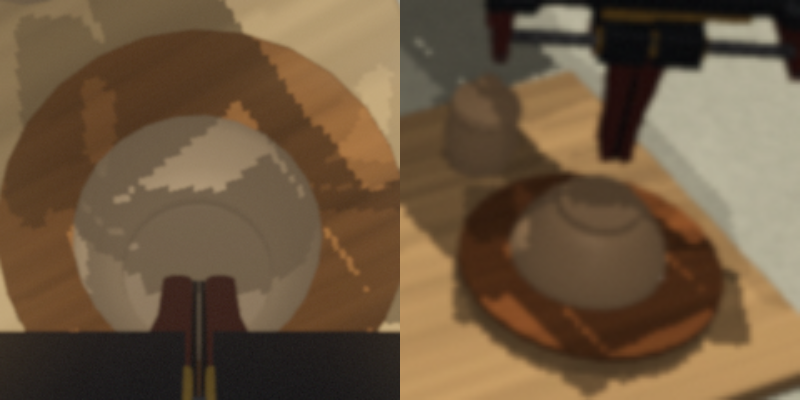

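```bash
python3 - <<'E'
from workcell import ctrl
from h import *
s,w,t=[ctrl.get_image(n) for n in('scene','wrist','top')]
print('pred tip@w1',proj(s,[(544.4,213,187.4)]),'seen 457,178.7')
p=np.array([539.5,219.7,92.5])
print('pred now',proj(s,[p]),'seen 449.7,213.5; d/dx10',proj(s,[p+[10,0,0]])-proj(s,[p]),'dy10',proj(s,[p+[0,10,0]])-proj(s,[p]),'dz10',proj(s,[p+[0,0,10]])-proj(s,[p]))
print('wrist pred tip',proj(w,[p,(541,219,86)]),'seen tip 320,267')
R=cv2.Rodrigues(w['rvec'])[0];print('wrist cam',-R.T@w['tvec'].ravel(),R[2])
a=s['pixels'][185:250,410:490];b=w['pixels'][120:330,220:420]
cv2.imwrite('pics/w3.png',np.hstack([cv2.resize(a,None,fx=5,fy=5,interpolation=2),cv2.resize(b,(310,325))]))
E
```

```text
pred tip@w1 [[451.78740629 188.12000621]] seen 457,178.7
pred now [[445.24811126 221.52386452]] seen 449.7,213.5; d/dx10 [[1.58161144 3.11595611]] dy10 [[ 4.47697794 -0.4667551 ]] dz10 [[ 0.87893111 -3.47255301]]
wrist pred tip [[319.64020655 266.84885318]
 [319.01913849 265.65197571]] seen tip 320,267
wrist cam [473.20212257 236.08070932 285.51769251] [ 0.24340622 -0.0606176  -0.96802837]
```

View pics/w3.png

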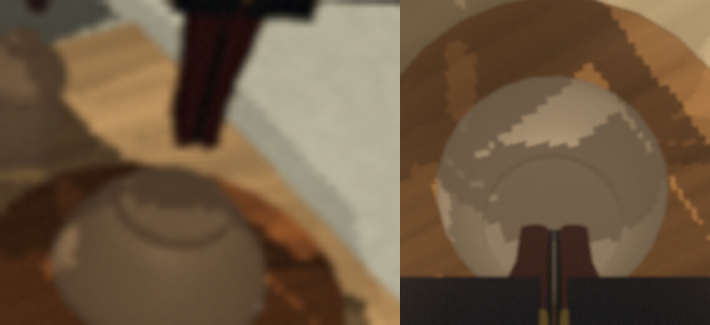

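In the scene view the tip is at about (449,214), roughly 8 px above where ee_pos puts it. The wrist view agrees that the visible tip is about 20 mm higher than reported, while the lateral position is centred on the foot. So I go down slowly and rely on force.

Request:
carry_out(commands=[[0.002, 0, 0, 0, 0, 0], [0.002, 0, 0, 0, 0, 0], [0.002, 0, 0, 0, 0, 0], [0, 0, 0, 0, 0, 0]])

```text
t: 4.25
ee_pos: [539.5, 219.7, 86.0]
orientation: [0.204, 1.556, -0.199]
ft_force: [-0.4, 0.3, 0.0]
width: 0.5
```

Request:
carry_out(commands=[[0.0015, 0, 0, 0, 0, 0], [0.0015, 0, 0, 0, 0, 0], [0.0015, 0, 0, 0, 0, 0], [0, 0, 0, 0, 0, 0]])

```text
t: 4.75
ee_pos: [539.6, 219.7, 81.2]
orientation: [0.204, 1.556, -0.199]
ft_force: [0.6, -0.0, 0.8]
width: 0.5
```

Request:
carry_out(commands=[[0.001, 0, 0, 0, 0, 0], [0, 0, 0, 0, 0, 0]])

```text
t: 5.0
ee_pos: [539.6, 219.7, 80.2]
orientation: [0.204, 1.556, -0.199]
ft_force: [-0.3, -0.7, -0.5]
width: 0.8
```

```bash
python3 - <<'E'
from workcell import ctrl
import cv2,numpy as np
for i in range(5):
    s=ctrl.get_image('scene'); o=ctrl.get_obs(); print(o['ee_pos'].round(1),o['ft_force'].round(2))
w=ctrl.get_image('wrist')
cv2.imwrite('pics/w4.png',np.hstack([cv2.resize(s['pixels'][185:250,410:490],None,fx=5,fy=5,interpolation=2),cv2.resize(w['pixels'][120:330,220:420],(310,325))]))
E
```

```text
[539.6 219.7  80.2] [-0.68  0.02  0.59]
[539.6 219.7  80.3] [ 0.19 -0.5   0.81]
[539.7 219.7  80.3] [ 0.82  0.44 -0.47]
[539.7 219.7  80.3] [ 0.74 -0.95 -0.27]
[539.7 219.7  80.3] [ 0.08  0.14 -0.12]
```

View pics/w4.png

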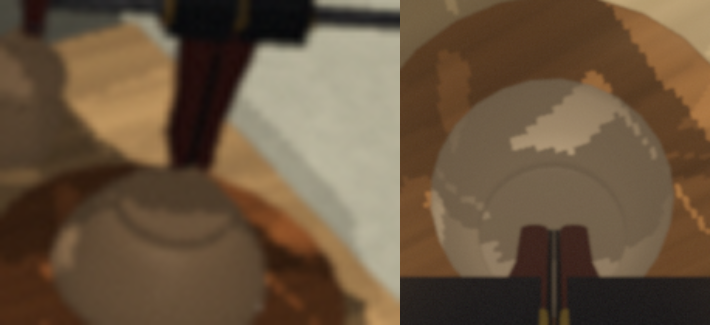

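There is no contact yet: force noise is about ±0.8 N around zero. The image shows the tip at crop (190,168), about 7.6 px above the foot centre, which is about 20 mm to go. I go on slowly.

Request:
carry_out(commands=[[0.002, 0, 0, 0, 0, 0], [0.002, 0, 0, 0, 0, 0], [0.002, 0, 0, 0, 0, 0], [0.002, 0, 0, 0, 0, 0], [0, 0, 0, 0, 0, 0]])

```text
t: 5.92
ee_pos: [539.6, 219.7, 71.6]
orientation: [0.204, 1.556, -0.199]
ft_force: [-0.7, -0.4, -0.6]
width: 0.4
```

Request:
carry_out(commands=[[0.0015, 0, 0, 0, 0, 0], [0.0015, 0, 0, 0, 0, 0], [0.001, 0, 0, 0, 0, 0], [0, 0, 0, 0, 0, 0]])

```text
t: 6.42
ee_pos: [539.6, 219.7, 67.3]
orientation: [0.204, 1.556, -0.199]
ft_force: [-0.8, -0.2, -0.5]
width: 0.4
```

Request:
carry_out(commands=[[0.0015, 0, 0, 0, 0, 0], [0.001, 0, 0, 0, 0, 0], [0, 0, 0, 0, 0, 0]])

```text
t: 6.8
ee_pos: [539.7, 219.8, 64.7]
orientation: [0.204, 1.556, -0.199]
ft_force: [0.4, -0.5, -1.0]
width: 0.7
```

```bash
python3 - <<'E'
from workcell import ctrl
import cv2,numpy as np
for i in range(3):
    s=ctrl.get_image('scene'); o=ctrl.get_obs(); print(o['ee_pos'].round(1),o['ft_force'].round(2),o['joint_torque'].round(2))
w=ctrl.get_image('wrist')
cv2.imwrite('pics/w5.png',np.hstack([cv2.resize(s['pixels'][185:250,410:490],None,fx=5,fy=5,interpolation=2),cv2.resize(w['pixels'][120:330,220:420],(310,325))]))
E
```

```text
[539.7 219.7  64.7] [ 0.23 -0.41  0.25] [-0.000e+00 -5.389e+01 -2.050e+01  2.000e-02  4.000e-02  0.000e+00]
[539.8 219.8  64.8] [ 0.31  0.26 -0.03] [ 0.000e+00 -5.386e+01 -2.049e+01  2.000e-02  4.000e-02  0.000e+00]
[539.8 219.8  64.8] [-0.57 -0.46  0.75] [-0.000e+00 -5.387e+01 -2.049e+01  2.000e-02  5.000e-02  0.000e+00]
```

View pics/w5.png

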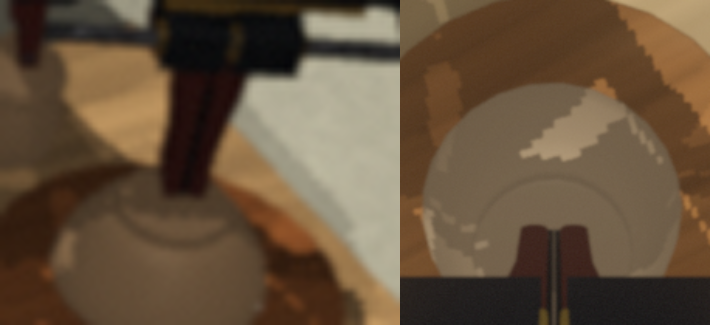

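The tip is still about 8–12 mm above the foot (tip at crop (185,195), foot centre (178,206)) and the force is zero. I continue.

Request:
carry_out(commands=[[0.0015, 0, 0, 0, 0, 0], [0.0015, 0, 0, 0, 0, 0], [0.001, 0, 0, 0, 0, 0], [0, 0, 0, 0, 0, 0]])

```text
t: 7.5
ee_pos: [539.8, 219.8, 60.5]
orientation: [0.204, 1.556, -0.199]
ft_force: [0.2, 0.4, -1.5]
width: 0.6
```

Request:
carry_out(commands=[[0.001, 0, 0, 0, 0, 0], [0.001, 0, 0, 0, 0, 0], [0, 0, 0, 0, 0, 0]])

```text
t: 7.88
ee_pos: [539.8, 219.8, 58.4]
orientation: [0.204, 1.556, -0.199]
ft_force: [0.1, -0.4, 0.7]
width: 0.1
```

```bash
cat > f.py <<'E'
from workcell import ctrl
import numpy as np
L=[]
for i in range(4):
    ctrl.get_image('wrist'); o=ctrl.get_obs(); L.append([*o['ee_pos'],*o['ft_force'],o['joint_torque'][1],o['joint_torque'][2],*o['moment']])
print(o['t'],np.mean(L,0).round(3))
E
python3 f.py
```

```text
8.075 [ 5.39883e+02  2.19821e+02  5.84710e+01 -1.02000e-01 -3.61000e-01
  5.20000e-02 -5.41020e+01 -2.01690e+01  7.00000e-03  2.30000e-02
  1.00000e-03]
```

Joint-2 torque is a much cleaner contact signal (about 0.58 N m per N). I use it from here.

Request:
carry_out(commands=[[0.001, 0, 0, 0, 0, 0], [0.001, 0, 0, 0, 0, 0], [0.001, 0, 0, 0, 0, 0], [0, 0, 0, 0, 0, 0]])

```text
t: 8.57
ee_pos: [540.0, 219.9, 55.5]
orientation: [0.204, 1.556, -0.199]
ft_force: [-0.6, 0.1, 1.1]
width: 0.4
```

```bash
python3 f.py
```

```text
8.775 [ 5.40044e+02  2.19876e+02  5.55480e+01 -5.31000e-01  2.22000e-01
  1.76700e+00 -5.33580e+01 -1.99060e+01 -3.80000e-02  1.15000e-01
  1.00000e-03]
```

Contact: the torque shift and the mean ft both read about 1.6 N. I press a touch more and hold for a second.

Request:
carry_out(commands=[[0.0005, 0, 0, 0, 0, 0], [0, 0, 0, 0, 0, 0], [0, 0, 0, 0, 0, 0], [0, 0, 0, 0, 0, 0], [0, 0, 0, 0, 0, 0], [0, 0, 0, 0, 0, 0]])

```text
t: 9.52
ee_pos: [540.0, 219.8, 55.5]
orientation: [0.204, 1.556, -0.199]
ft_force: [-0.5, -0.4, 2.4]
width: 0.5
```

```bash
python3 f.py; python3 s.py 540,219.8,150;  python3 - <<'E'
from workcell import ctrl
import cv2,numpy as np
s,w=ctrl.get_image('scene'),ctrl.get_image('wrist')
cv2.imwrite('pics/w6.png',np.hstack([cv2.resize(s['pixels'][185:250,410:490],None,fx=5,fy=5,interpolation=2),cv2.resize(w['pixels'][120:330,220:420],(310,325))]))
E
```

```text
9.725 [ 5.40047e+02  2.19877e+02  5.55310e+01 -9.10000e-01 -2.39000e-01
  2.87900e+00 -5.30080e+01 -1.98850e+01 -8.10000e-02  1.45000e-01
 -7.00000e-03]
9.725 [540.1 219.9  55.5] [-0.45 -0.4   2.87] 0.5924577823579549
R [[0.006, 0.254, 0.967], [0.003, 0.967, -0.254], [-1.0, 0.004, 0.005]]
tool shift mm [-94.5   0.3   0.5]
turn to vertical deg (tool) [ 0.    0.31 -0.24]
```

View pics/w6.png

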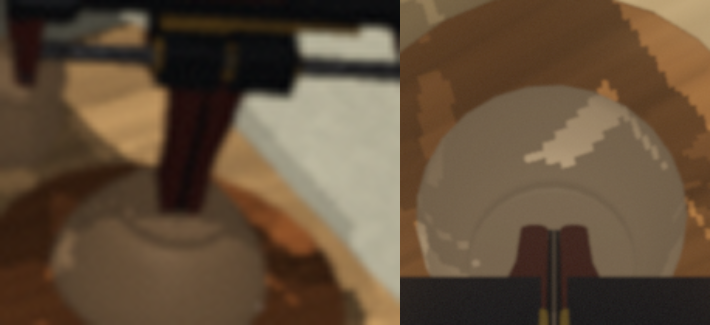

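The tip sits at crop (182,213), in the middle of the foot, with about 2.9 N held for over 1 s. Now I lift off and travel. Contact came at reported z ≈ 56 against a true height of 86, so reported z is about 30 mm low. For the large bowl I expect contact at z ≈ 82.

Request:
carry_out(commands=[[-0.003, 0, 0, 0, 0, 0], [-0.01, 0, 0, 0, 0, 0], [-0.03, 0, 0, 0, 0, 0], [-0.04, 0, 0, 0, 0, 0], [-0.04, 0, 0, 0, 0, 0], [-0.01, 0, 0, 0, 0, 0], [0, 0, 0, 0, 0, 0]])

```text
t: 10.7
ee_pos: [538.9, 219.4, 193.6]
orientation: [0.204, 1.556, -0.199]
ft_force: [0.1, -0.9, 0.2]
width: 0.3
```

```bash
python3 s.py 631,-171,190
```

```text
10.7 [538.9 219.4 193.6] [ 0.09 -0.92  0.21] 0.2851674154204937
R [[0.006, 0.254, 0.967], [0.003, 0.967, -0.254], [-1.0, 0.004, 0.005]]
tool shift mm [   3.2 -354.2  188.2]
turn to vertical deg (tool) [ 0.    0.3  -0.23]
```

Request:
carry_out(commands=[[0, -0.044, 0.0235, 0, 0.3, -0.2], [0, -0.044, 0.0235, 0, 0, 0], [0, -0.044, 0.0235, 0, 0, 0], [0, -0.044, 0.0235, 0, 0, 0], [0, -0.044, 0.0235, 0, 0, 0], [0, -0.044, 0.0235, 0, 0, 0], [0, -0.044, 0.0235, 0, 0, 0], [0, -0.04, 0.021, 0, 0, 0]])

```text
t: 11.7
ee_pos: [625.8, -172.1, 178.1]
orientation: [0.197, 1.582, -0.197]
ft_force: [-0.2, 0.3, -0.2]
width: 0.2
```

Request:
carry_out(commands=[[0, 0, 0, 0, 0, 0], [0, 0, 0, 0, 0, 0]])

```text
t: 11.95
ee_pos: [624.0, -174.4, 174.0]
orientation: [0.201, 1.587, -0.2]
ft_force: [0.2, 0.0, -0.9]
width: 0.5
```

```bash
python3 s.py 631,-171,190
```

```text
11.95 [ 624.  -174.4  174. ] [ 0.15  0.02 -0.9 ] 0.5488903727407833
R [[-0.025, 0.252, 0.968], [0.004, 0.968, -0.252], [-1.0, -0.003, -0.025]]
tool shift mm [-16.1   5.    5.5]
turn to vertical deg (tool) [-0.   -1.44  0.15]
```

Request:
carry_out(commands=[[0.005, 0.005, 0.006, 0, -1.4, 0.1], [0.015, 0, 0, 0, 0, 0], [0.02, 0, 0, 0, 0, 0], [0.015, 0, 0, 0, 0, 0], [0.007, 0, 0, 0, 0, 0], [0, 0, 0, 0, 0, 0], [0, 0, 0, 0, 0, 0]])

```text
t: 12.82
ee_pos: [630.2, -165.4, 106.6]
orientation: [0.195, 1.564, -0.195]
ft_force: [0.3, -0.5, -0.5]
width: 0.2
```

```bash
python3 s.py 631,-171,95; python3 - <<'E'
from workcell import ctrl
from h import *
s,w=ctrl.get_image('scene'),ctrl.get_image('wrist');o=ctrl.get_obs()
t=o['ee_pos']+[0,0,30]
print(proj(s,[t,(631,-171,112)]),proj(w,[t,(631,-171,112)]))
cv2.imwrite('pics/w7.png',np.hstack([cv2.resize(s['pixels'][220:300,220:320],(375,300),interpolation=2),cv2.resize(w['pixels'][60:360,120:520],(400,300))]))
E
```

```text
12.825 [ 630.2 -165.4  106.6] [ 0.31 -0.46 -0.48] 0.2456025388438622
R [[-0.002, 0.246, 0.969], [0.0, 0.969, -0.246], [-1.0, -0.0, -0.002]]
tool shift mm [11.6 -5.3  2.2]
turn to vertical deg (tool) [-0.   -0.1   0.01]
[[265.47611049 257.36050459]
 [263.88212205 266.94787096]] [[319.58078399 289.53316349]
 [309.14492743 274.47023178]]
```

View pics/w7.png

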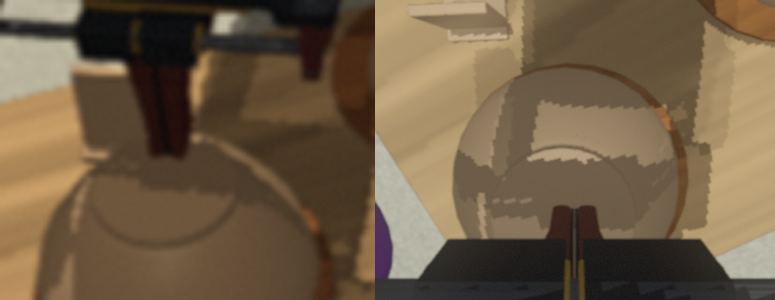

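The wrist view puts the foot centre at (310,273), predicted (309,274), so the target is right. The hand is about 5 mm too far to +y. I correct that and descend.

Request:
carry_out(commands=[[0.004, -0.005, 0.002, 0, 0, 0], [0.004, 0, 0, 0, 0, 0], [0.003, 0, 0, 0, 0, 0], [0.002, 0, 0, 0, 0, 0], [0, 0, 0, 0, 0, 0]])

```text
t: 13.55
ee_pos: [631.5, -171.7, 93.7]
orientation: [0.195, 1.562, -0.196]
ft_force: [-0.2, -0.1, 0.3]
width: 0.4
```

```bash
python3 f.py
```

```text
13.75 [ 6.31604e+02 -1.71703e+02  9.39710e+01  7.30000e-02  1.24000e-01
  2.02000e-01 -6.00130e+01 -2.39550e+01  9.00000e-03  1.60000e-02
  1.10000e-02]
```

Request:
carry_out(commands=[[0.0015, 0, 0, 0, 0, 0], [0.0015, 0, 0, 0, 0, 0], [0.001, 0, 0, 0, 0, 0], [0, 0, 0, 0, 0, 0]])

```text
t: 14.25
ee_pos: [631.8, -171.7, 90.0]
orientation: [0.195, 1.561, -0.196]
ft_force: [-0.3, -0.5, -0.4]
width: 0.3
```

```bash
python3 f.py
```

```text
14.45 [ 6.31852e+02 -1.71702e+02  9.01020e+01  4.92000e-01  3.30000e-02
  6.80000e-02 -6.01890e+01 -2.38180e+01  2.20000e-02 -1.00000e-03
 -9.00000e-03]
```

Torque trend in free air is −0.045 N m/mm.

Request:
carry_out(commands=[[0.0015, 0, 0, 0, 0, 0], [0.0015, 0, 0, 0, 0, 0], [0.001, 0, 0, 0, 0, 0], [0, 0, 0, 0, 0, 0]])

```text
t: 14.95
ee_pos: [631.9, -171.7, 85.8]
orientation: [0.195, 1.561, -0.196]
ft_force: [1.3, 0.3, -0.9]
width: 0.4
```

```bash
python3 f.py
```

```text
15.15 [ 6.31964e+02 -1.71748e+02  8.59950e+01 -3.60000e-02 -8.60000e-02
 -3.60000e-02 -6.03070e+01 -2.36440e+01  4.00000e-03  1.20000e-02
  1.30000e-02]
```

Request:
carry_out(commands=[[0.001, 0, 0, 0, 0, 0], [0.001, 0, 0, 0, 0, 0], [0, 0, 0, 0, 0, 0]])

```text
t: 15.52
ee_pos: [632.0, -171.8, 84.0]
orientation: [0.195, 1.561, -0.196]
ft_force: [0.5, 0.0, 0.6]
width: 0.5
```

```bash
python3 f.py
```

```text
15.725 [ 6.32091e+02 -1.71774e+02  8.40630e+01  2.65000e-01 -3.00000e-01
 -4.36000e-01 -6.03770e+01 -2.35670e+01 -4.00000e-03  1.10000e-02
 -8.00000e-03]
```

Request:
carry_out(commands=[[0.001, 0, 0, 0, 0, 0], [0.001, 0, 0, 0, 0, 0], [0, 0, 0, 0, 0, 0]])

```text
t: 16.1
ee_pos: [632.1, -171.8, 82.0]
orientation: [0.195, 1.56, -0.196]
ft_force: [-1.2, -0.2, 0.1]
width: 0.7
```

```bash
python3 f.py
```

```text
16.3 [ 6.32197e+02 -1.71808e+02  8.20730e+01  4.06000e-01  1.32000e-01
 -2.77000e-01 -6.04380e+01 -2.34840e+01  2.50000e-02 -3.80000e-02
  1.00000e-02]
```

Request:
carry_out(commands=[[0.001, 0, 0, 0, 0, 0], [0, 0, 0, 0, 0, 0]])

```text
t: 16.55
ee_pos: [632.4, -171.9, 81.5]
orientation: [0.195, 1.56, -0.196]
ft_force: [0.5, 0.1, 1.1]
width: 0.5
```

```bash
python3 f.py
```

```text
16.75 [ 6.32383e+02 -1.71872e+02  8.15150e+01 -7.74000e-01  8.52000e-01
  3.18800e+00 -5.87470e+01 -2.31710e+01  6.10000e-02  1.86000e-01
  1.20000e-02]
```

Contact: about 2.6–3 N at z = 81.5, as predicted. Hold.

Request:
carry_out(commands=[[0, 0, 0, 0, 0, 0], [0, 0, 0, 0, 0, 0], [0, 0, 0, 0, 0, 0], [0, 0, 0, 0, 0, 0], [0, 0, 0, 0, 0, 0], [0, 0, 0, 0, 0, 0]])

```text
t: 17.5
ee_pos: [632.4, -171.9, 81.5]
orientation: [0.195, 1.56, -0.196]
ft_force: [-0.4, -1.4, 2.5]
width: 0.4
```

```bash
python3 f.py; python3 - <<'E'
from workcell import ctrl
from h import *
s,w=ctrl.get_image('scene'),ctrl.get_image('wrist')
cv2.imwrite('pics/w8.png',np.hstack([cv2.resize(s['pixels'][220:300,220:320],(375,300),interpolation=2),cv2.resize(w['pixels'][60:360,120:520],(400,300))]))
E
```

```text
17.7 [ 6.32392e+02 -1.71877e+02  8.15410e+01 -5.43000e-01  2.43000e-01
  2.58300e+00 -5.90670e+01 -2.32220e+01  4.10000e-02  1.58000e-01
 -7.00000e-03]
```

View pics/w8.png

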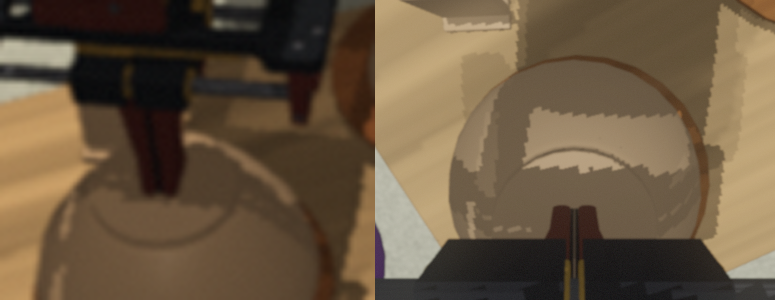

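The tip is on the foot at crop (162,195), with the centre at about (164,195), and 2.1–2.6 N has been held for over 1 s. I draw clear.

Request:
carry_out(commands=[[-0.003, 0, 0, 0, 0, 0], [-0.01, 0, 0, 0, 0, 0], [-0.03, 0, 0, 0, 0, 0], [-0.04, 0, 0, 0, 0, 0], [-0.04, 0, 0, 0, 0, 0], [-0.04, 0, 0, 0, 0, 0], [-0.02, 0, 0, 0, 0, 0], [0, 0, 0, 0, 0, 0]])

```text
t: 18.8
ee_pos: [632.1, -171.8, 273.2]
orientation: [0.195, 1.558, -0.196]
ft_force: [0.6, -0.4, -0.7]
width: 0.2
```

Request:
carry_out(commands=[[0, 0, 0, 0, 0, 0], [0, 0, 0, 0, 0, 0], [0, 0, 0, 0, 0, 0]])

```text
t: 19.18
ee_pos: [630.6, -171.3, 270.3]
orientation: [0.195, 1.562, -0.196]
ft_force: [0.0, -0.6, -0.3]
width: 0.6
```

```bash
python3 - <<'E'
from workcell import ctrl
from h import *
import pickle
o=ctrl.get_obs();print(o['t'],o['ee_pos'].round(1),o['ft_force'].round(1))
d=pickle.load(open('im.pkl','rb'))['scene']['pixels'];s=ctrl.get_image('scene')['pixels']
g=lambda a:cv2.GaussianBlur(cv2.cvtColor(a,6),(3,3),0).astype(np.float32)
for n,(x,y,w,h) in dict(small=(405,215,75,55),mid=(308,210,72,58),large=(228,262,82,65),beaker=(355,252,32,48),jar=(400,190,26,30)).items():
    a,b=[cv2.Laplacian(g(i),5)[y:y+h,x:x+w] for i in(d,s)]
    print(n,cv2.phaseCorrelate(a,b))
ctrl.close_job()
E
```

```text
19.175 [ 630.6 -171.3  270.3] [ 0.  -0.6 -0.3]
small ((0.4316958868527223, 0.002133078844821057), 0.8885783979627822)
mid ((-0.09428340413206371, -0.12040057730970588), 0.5130712270736695)
large ((-0.13206231227948706, 0.1323689500331824), 0.25330234986764416)
beaker ((-0.1500805635880944, 0.10871266061696616), 0.9517470846573511)
jar ((0.5512701488660223, 0.22419406470693737), 0.8679182906209687)
the job is handed in; nothing more can be done
```

I touched the smallest bowl and then the largest with the shut fingertips and handed the job in at 19.2 s. No verdict is reported, so the figures below are my own readings.

| Bowl | Steady force | Hold time | Fingertips against foot centre |
|---|---|---|---|
| Smallest | about 1.5–3 N | over 1 s | within a few mm |
| Largest | about 2–3 N | over 1 s | within a few mm |

- **Hand clear:** the hand ended about 160 mm above the largest bowl's foot by the arm's own reading, and further from the other two.
- **Nothing shifted:** comparing scene images from before and after, the small and middle bowls, beaker and jar moved by less than 0.6 px (about 1.5 mm). The large bowl also matched, but weakly because of shadows. I did not compare the tile.
- **Height disagreement:** contact came about 30 mm lower than the arm's reported height suggested, on both bowls. The camera views showed the same offset, so I relied on the force and torque readings for each descent.
- **Sideways disagreement:** the scene camera placed the small bowl's foot up to 10 mm away from the top camera's position. The wrist view settled it.

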